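# Transfer a row of sample pots to the rack in reverse order

### The arm

A 6-joint arm with a two-finger parallel gripper is mounted at the origin on a cart in front of the work surface, level with it; the furniture and walls round the work are solid. World frame = base frame: x ahead of the robot, y to its left, z up, the work surface at z = 0. Lengths are in mm, angles in degrees, forces in N, time in s.
With the tool pointing down it reaches from about 350 to 850 mm from the base axis. Payload 8.1 kg.
Tool frame: the origin (TCP) lies between the finger pads; the fingertips stand 8 mm ahead of it and the grasp point (between the pads) lies 11 mm behind it (r.tip_extent is the distance from the TCP to the fingertips, in mm); z points along the fingers, y is the direction in which the jaws open and shut (so a half turn about z gives the same grasp; the last joint's range is limited). The gripper opens to 85 mm and grips with 20 to 120 N. Pads are 22 mm wide; open, the fingers measure 114 mm over their backs; the gripper's body (76 mm by 85 mm) begins 54 mm behind the grasp point. The pads swing forward as they close: fully open they stand 13 mm farther back than shut.
Start: joints at [-80.81, 7.471, 85.268, -0, 87.261, -4.893], TCP at [146.02, -581.965, 239.292] pointing down, gripper open.
Joint ranges: [-169.43, 169.43], [-51.17, 129.36], [1.28, 143.12], [-76.62, 256.62], [0, 156.53], [-152.29, 152.29]. Speed limits (degrees/s): [136.94, 136.94, 159.86, 180, 180, 180].

### API

Orientations are given as [roll, pitch, yaw] about the fixed x, y, z axes, in that order (R = Rz(yaw) Ry(pitch) Rx(roll)).
In Python, from bench import sensors, viewer, hand_in, r gives the robot as it stands. The module is installed in compiled form; this text tells all that it offers.
- The arm moves only by the tool move_arm, never from a script. Its argument "rows" is a list that holds one entry, the list of rows, each a list of 6 numbers: the shift along the tool's x, y, z in m, then the turn, a rotation vector about the tool's x, y, z in degrees. In form: [[[tx, ty, tz, rx, ry, rz], ...]]. A call has 1 to 20 rows; each row is the pose to reach, as a shift and turn from the pose commanded when the call began, along the tool's axes at that moment; what a row does not reach only later rows make up. A row lasts 1/10 s, in which the tool goes at most 50 mm and 8.59 degrees, less where a joint would pass 70% of its speed; a pose out of reach is approached as far as the arm can. A call with a gripper value outside its range is refused whole. "grip" is the opening, from 0 (shut) to 1 (fully open), set as the call begins (left out, the last holds). The fingers move at their own pace and stop on an object; "newtons" is the grip in N (left out, the last holds). Time passes only in rows, so rows that repeat a pose let the fingers close. It gives the time, the measured TCP pose, the force and the opening at its end, in the units of the state.
- sensors.sense(): the state, without advancing time (a new reading comes with each control period).
- viewer.snapshot(name): name is "scene" or "top"; returns a dict with "color" (480x640x3 uint8, red, green, blue), "camera_matrix" (3x3 intrinsics, pixels), "k1" (the pictures are not rectified: a ray, as slopes to the right and down, at radius r is drawn at 1 + k1 r^2 times it, then the intrinsics apply), "R" (3x3) and "t" (3): a world point X has camera coordinates R X + t. Camera axes: x right, y down, z forward; pixel columns grow to the right and rows downward; lengths in mm; the calibration is good to about 2 mm. A picture is of the moment at which its call begins. There is no depth.
- hand_in(): hands the job in, once; it reports no verdict.
The state is a dict: "time": time; "joint_pos": joint angles; "qd": joint speeds; "joint_efforts": joint torques, N m; "tool_pos": TCP position; "tcp_rot": TCP orientation; "ft_force": force on the tool from outside, world axes, zero at the start; "wrist_torque": the same for the moment, N m; "finger_gap": finger opening in mm.
Only numpy, scipy, OpenCV 4.12 (cv2) and the standard library are available. Lean on these libraries where they do the work, as an engineer would, in place of code of your own. Each camera call takes 0.05 s, during which the arm holds its last target.

### The job

Move the four sample pots, one after another, from their row of coloured stands into the four places of the white rack, in reverse order: seen from the robot, the leftmost pot of the row goes into the rightmost place of the rack, the second from the left into the second from the right, and so on. Keep every pot upright, set it down without dropping it, and leave each one standing on the floor of its place, let go.

Things in the scene. Friction and masses are not known exactly. Their poses are not given: they have to be found in the camera images.
- red_pot (a point): centre (half-way up, on the axis) of the loose sample pot with the red screw lid: an upright closed cylinder 42 mm in diameter and 68 mm tall, white body with a pale label below, ribbed red lid on top (upper 16 mm), about 60 g; z axis up. It starts in the red stand, its underside 14 mm above the bench, its top 82 mm above the bench.
- yellow_pot (a point): centre (half-way up, on the axis) of the loose sample pot with the yellow screw lid: an upright closed cylinder 42 mm in diameter and 68 mm tall, white body with a pale label below, ribbed yellow lid on top (upper 16 mm), about 60 g; z axis up. It starts in the yellow stand, its underside 14 mm above the bench, its top 82 mm above the bench.
- green_pot (a point): centre (half-way up, on the axis) of the loose sample pot with the green screw lid: an upright closed cylinder 42 mm in diameter and 68 mm tall, white body with a pale label below, ribbed green lid on top (upper 16 mm), about 60 g; z axis up. It starts in the green stand, its underside 14 mm above the bench, its top 82 mm above the bench.
- blue_pot (a point): centre (half-way up, on the axis) of the loose sample pot with the blue screw lid: an upright closed cylinder 42 mm in diameter and 68 mm tall, white body with a pale label below, ribbed blue lid on top (upper 16 mm), about 60 g; z axis up. It starts in the blue stand, its underside 14 mm above the bench, its top 82 mm above the bench.
- stand_red: red round single-pot stand, fixed on the dark rail: a shallow cup 68 mm across and 18 mm tall with a recess 58 mm across and 10 mm deep; its rim is 24 mm above the bench. Origin: centre of its underside, 6 mm above the bench. It never moves, so it still marks where in the row the red pot began.
- stand_yellow: yellow round single-pot stand, fixed on the dark rail: a shallow cup 68 mm across and 18 mm tall with a recess 58 mm across and 10 mm deep; its rim is 24 mm above the bench. Origin: centre of its underside, 6 mm above the bench. It never moves, so it still marks where in the row the yellow pot began.
- stand_green: green round single-pot stand, fixed on the dark rail: a shallow cup 68 mm across and 18 mm tall with a recess 58 mm across and 10 mm deep; its rim is 24 mm above the bench. Origin: centre of its underside, 6 mm above the bench. It never moves, so it still marks where in the row the green pot began.
- stand_blue: blue round single-pot stand, fixed on the dark rail: a shallow cup 68 mm across and 18 mm tall with a recess 58 mm across and 10 mm deep; its rim is 24 mm above the bench. Origin: centre of its underside, 6 mm above the bench. It never moves, so it still marks where in the row the blue pot began.
- rail: dark flat rail of the starting row, 80 x 312 x 6 mm, fixed on the bench; origin at the centre of its underside (bench height), y axis along the row, pointing to the robot's left, x axis away from the robot. The four stands sit on it in any order, centred at y = +111, +37, -37 and -111 mm, x = 0. Tall tray stacks stand right of the rows (y < -0.17 m, x > 0.47 m).
- rack: white plastic rack to be filled, 80 x 312 x 22 mm (plus a 10 mm grip at each end), fixed on the bench; origin at the centre of its underside (bench height), y axis along the row, pointing to the robot's left, x axis across it, away from the robot. Four empty square places with dark floors, 60 x 60 mm, 16 mm deep, centred at y = +111, +37, -37 and -111 mm, x = 0; their floors are 6 mm above the bench, so a seated pot has its centre 40 mm and its top 74 mm above the bench.
Mind the look-alikes: they are no part of the job. Leave any grey or pink look-alike of the part that bears green_pot alone. Leave any black or pink look-alike of the part that bears yellow_pot alone.

How it is judged (in metres and radians):
At the end, for the whole second after the job is handed in: Each pot stands upright (within 0.1 rad) on the floor of a place of the white rack (centre within 13 mm of the place's centre along each side, height within 4 mm of seated), the places taken in the reverse of the order of the pots' stands on the rail; all are let go and at rest (((y of stand_red in the frame of rail between 0.091 and 0.131 m and y of red_pot in the frame of rack between -0.124 and -0.098 m) or (y of stand_red in the frame of rail between 0.017 and 0.057 m and y of red_pot in the frame of rack between -0.05 and -0.024 m) or (y of stand_red in the frame of rail between -0.057 and -0.017 m and y of red_pot in the frame of rack between 0.024 and 0.05 m) or (y of stand_red in the frame of rail between -0.131 and -0.091 m and y of red_pot in the frame of rack between 0.098 and 0.124 m)) and x of red_pot in the frame of rack between -0.013 and 0.013 m and z of red_pot in the frame of rack between 0.036 and 0.044 m and angle between each of red_pot, yellow_pot, green_pot, blue_pot's own z axis and vertical below 0.1 rad and linear speed of each of pot_red, pot_yellow, pot_green, pot_blue below 0.02 m/s and contact force between each of pot_red, pot_yellow, pot_green, pot_blue and the fingers below 0.1 N and ((y of stand_yellow in the frame of rail between 0.091 and 0.131 m and y of yellow_pot in the frame of rack between -0.124 and -0.098 m) or (y of stand_yellow in the frame of rail between 0.017 and 0.057 m and y of yellow_pot in the frame of rack between -0.05 and -0.024 m) or (y of stand_yellow in the frame of rail between -0.057 and -0.017 m and y of yellow_pot in the frame of rack between 0.024 and 0.05 m) or (y of stand_yellow in the frame of rail between -0.131 and -0.091 m and y of yellow_pot in the frame of rack between 0.098 and 0.124 m)) and x of yellow_pot in the frame of rack between -0.013 and 0.013 m and z of yellow_pot in the frame of rack between 0.036 and 0.044 m and ((y of stand_green in the frame of rail between 0.091 and 0.131 m and y of green_pot in the frame of rack between -0.124 and -0.098 m) or (y of stand_green in the frame of rail between 0.017 and 0.057 m and y of green_pot in the frame of rack between -0.05 and -0.024 m) or (y of stand_green in the frame of rail between -0.057 and -0.017 m and y of green_pot in the frame of rack between 0.024 and 0.05 m) or (y of stand_green in the frame of rail between -0.131 and -0.091 m and y of green_pot in the frame of rack between 0.098 and 0.124 m)) and x of green_pot in the frame of rack between -0.013 and 0.013 m and z of green_pot in the frame of rack between 0.036 and 0.044 m and ((y of stand_blue in the frame of rail between 0.091 and 0.131 m and y of blue_pot in the frame of rack between -0.124 and -0.098 m) or (y of stand_blue in the frame of rail between 0.017 and 0.057 m and y of blue_pot in the frame of rack between -0.05 and -0.024 m) or (y of stand_blue in the frame of rail between -0.057 and -0.017 m and y of blue_pot in the frame of rack between 0.024 and 0.05 m) or (y of stand_blue in the frame of rail between -0.131 and -0.091 m and y of blue_pot in the frame of rack between 0.098 and 0.124 m)) and x of blue_pot in the frame of rack between -0.013 and 0.013 m and z of blue_pot in the frame of rack between 0.036 and 0.044 m); the robot touches nothing.
It fails at once if a pot is tipped over (angle between any of red_pot, yellow_pot, green_pot, blue_pot's own z axis and vertical above 0.7 rad).
It fails at once if a pot is dropped: in the air, touched by nothing, more than 30 mm above its starting height ((height (world z) of red_pot above 0.078 m and contact force between pot_red and anything else below 0.001 N) or (height (world z) of yellow_pot above 0.078 m and contact force between pot_yellow and anything else below 0.001 N) or (height (world z) of green_pot above 0.078 m and contact force between pot_green and anything else below 0.001 N) or (height (world z) of blue_pot above 0.078 m and contact force between pot_blue and anything else below 0.001 N)).
It also fails if it takes over 96 s, if anything falls off the work surface, if the arm or the gripper's body presses on something with over 40 N, if the wrist force passes 120 N, or if a joint passes its speed limit or range.

## Working session

There is one attempt and no reset: what is moved stays moved. The work goes in short steps, Python scripts to look and compute and a tool call to move; the robot and the scene stay as the last step left them, time stands still between calls to the robot, and variables do not carry over. Pictures are saved under pics/ and viewed, and the job is handed in when it is done.

Besides the shell and the picture viewer there is one more tool, called after "Call:" as name([rows], argument=value, ...), one row to a line, values as JSON. move_arm: Moves the arm, as the interface text tells. Its arguments: {"type":"object","properties":{"rows":{"type":"array","items":{"type":"array","items":{"type":"array","items":{"type":"number"}}}},"grip":{"type":"number"},"newtons":{"type":"number"}},"required":["rows"]}

```bash
mkdir -p pics
python3 - <<'E'
from bench import sensors, viewer
import cv2
print(sensors.sense())
for n in("scene","top"):
    s=viewer.snapshot(n); cv2.imwrite(f"pics/{n}0.png",s["color"][:,:,::-1]); print(n,s["camera_matrix"],s["k1"],s["R"],s["t"])
E
```

```text
{'time': 0.0, 'joint_pos': array([-8.08109571e+01,  7.51480517e+00,  8.53288233e+01,  1.45782349e-03,
        8.72596840e+01, -4.89273452e+00]), 'qd': array([ 0.09354809, -0.13198174, -0.01256621,  0.07951855,  0.00201302,
       -0.08280176]), 'joint_efforts': array([ 1.95726127e-03, -5.69402111e+01, -5.00543475e+01, -9.29852445e-05,
        1.49800954e-02, -1.77044666e-05]), 'tool_pos': array([ 145.93472898, -581.44814988,  238.25192492]), 'tcp_rot': array([-1.79897188e+02, -1.02622969e-02,  1.40816972e+01]), 'ft_force': array([-0.20057545, -0.6113827 ,  0.14790393]), 'wrist_torque': array([-0.020727  ,  0.01324815,  0.00657226]), 'finger_gap': 85.09487194781873}
scene [[463.37172282   0.         325.92649467]
 [  0.         463.37172282 232.83504783]
 [  0.           0.           1.        ]] -0.07803399945243378 [[-8.79884316e-01 -4.75187562e-01  6.09156122e-04]
 [-1.84956157e-01  3.41293941e-01 -9.21579984e-01]
 [ 4.37715444e-01 -8.10996441e-01 -3.88188051e-01]] [ 667.79152622  109.99726426 1042.46860993]
top [[442.8637022    0.         325.05416629]
 [  0.         442.8637022  245.51559489]
 [  0.           0.           1.        ]] 0.01507018978884925 [[ 0.00525845 -0.99992536 -0.01102853]
 [-0.99738339 -0.00444925 -0.0721566 ]
 [ 0.07210215  0.01137911 -0.99733234]] [251.68119255 622.78599831 993.99457132]
```

View pics/scene0.png

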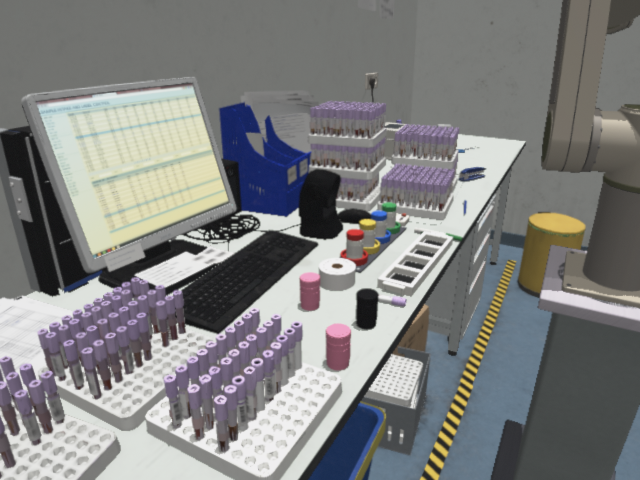

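View pics/top0.png

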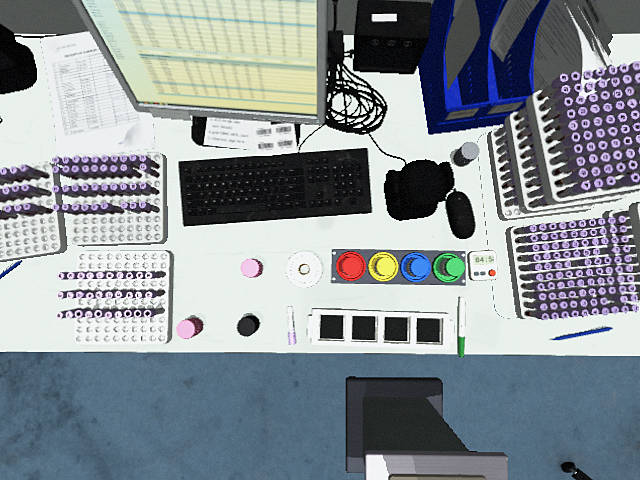

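The top view (left = robot's left) shows the row from left to right: red (350,265), yellow (382,265), blue (415,266), green (448,266). The rack places are at about (331,327), (364,328), (396,329) and (428,330). The look-alikes stand off the row: pink (251,267) and (189,327), black (248,325), grey (465,153). I'll enlarge the row to confirm.

```bash
cat > h.py <<'E'
import numpy as np, cv2
def ray(s,uv,z):
    K=s["camera_matrix"]; uv=np.atleast_2d(np.array(uv,float))
    p=cv2.undistortPoints(uv.reshape(-1,1,2),K,np.array([s["k1"],0,0,0.])).reshape(-1,2)
    R,t=np.array(s["R"]),np.array(s["t"]); C=-R.T@t
    d=np.c_[p,np.ones(len(p))]@R
    return C+d*((z-C[2])/d[:,2])[:,None]
def proj(s,X):
    return cv2.projectPoints(np.atleast_2d(np.array(X,float)),cv2.Rodrigues(np.array(s["R"]))[0],np.array(s["t"],float),s["camera_matrix"],np.array([s["k1"],0,0,0.]))[0].reshape(-1,2)
E
python3 - <<'E'
from bench import sensors, viewer
from h import *
s=viewer.snapshot("top"); im=s["color"]
hsv=cv2.cvtColor(im,cv2.COLOR_RGB2HSV)
c=cv2.resize(im[235:360,290:500],None,fx=3.8,fy=3.8,interpolation=cv2.INTER_CUBIC); cv2.imwrite("pics/crop0.png",c[:,:,::-1])
H={"red":[(0,8),(172,180)],"yellow":[(20,35)],"blue":[(100,118)],"green":[(50,85)]}
for n,rs in H.items():
    m=np.zeros(im.shape[:2],np.uint8)
    for a,b in rs: m|=cv2.inRange(hsv,(a,130,60),(b,255,255))
    m[:245]=0;m[290:]=0;m[:,:330]=0;m[:,470:]=0
    cs,_=cv2.findContours(m,cv2.RETR_EXTERNAL,cv2.CHAIN_APPROX_NONE)
    q=max(cs,key=cv2.contourArea); (u,v),r=cv2.minEnclosingCircle(q); M=cv2.moments(q)
    print(n,cv2.boundingRect(q),(u,v,r),M["m10"]/M["m00"],M["m01"]/M["m00"],ray(s,[(u,v)],24)[0])
# dark places
g=im.max(2); m=(g<60).astype(np.uint8)*255; m[:305]=0;m[347:]=0;m[:,:312]=0;m[:,450:]=0
for q in cv2.findContours(m,cv2.RETR_EXTERNAL,cv2.CHAIN_APPROX_NONE)[0]:
    if cv2.contourArea(q)>200: 
        R=cv2.minAreaRect(q); print(R, ray(s,[R[0]],6)[0])
E
```

```text
red (336, 251, 30, 30) (350.56683349609375, 265.73651123046875, 14.821748733520508) 350.5593220338983 265.6343091936312 [575.40277145 196.05953923  24.        ]
yellow (368, 252, 30, 30) (382.671630859375, 266.3358154296875, 15.068504333496094) 382.70283257460795 266.144157814871 [574.40720326 122.70757722  24.        ]
blue (400, 252, 31, 30) (415.1797790527344, 266.6966247558594, 15.274392127990723) 415.2061957868649 266.8220570012391 [573.97038045  48.62592344  24.        ]
green (433, 253, 32, 30) (448.40130615234375, 267.4901428222656, 15.796303749084473) 448.07592456527055 267.1983835415136 [572.5652597 -26.8318271  24.       ]
((427.5, 329.5), (21.0, 23.0), 0.0) [430.36674975  18.41708757   6.        ]
((395.5, 328.5), (23.0, 21.0), 90.0) [432.0808782   91.75784816   6.        ]
((363.0, 327.5), (23.0, 22.0), 90.0) [433.82085325 166.46544464   6.        ]
((331.0, 326.5), (23.0, 22.0), 90.0) [435.60257949 240.20720498   6.        ]
```

View pics/crop0.png

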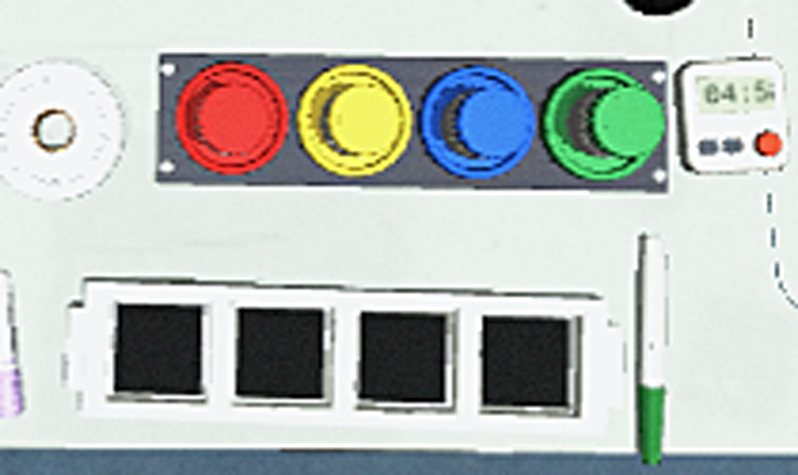

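The crop confirms the order red, yellow, blue, green, each in a cup of its own colour on the rail. Some lids are off-centre in their cups, so I'll measure the lid tops themselves, and the place openings at their correct edge heights.

```bash
cat > meas.py <<'E'
from h import *
H={"red":[(0,8),(172,180)],"yellow":[(20,35)],"blue":[(100,118)],"green":[(50,85)]}
def colmask(im,n,s=130):
    hsv=cv2.cvtColor(im,cv2.COLOR_RGB2HSV); m=np.zeros(im.shape[:2],np.uint8)
    for a,b in H[n]: m|=cv2.inRange(hsv,(a,s,60),(b,255,255))
    return m
E
python3 - <<'E'
from bench import sensors, viewer
from meas import *
s=viewer.snapshot("top"); im=s["color"]; hsv=cv2.cvtColor(im,cv2.COLOR_RGB2HSV)
Rm=np.array(s["R"]);print("C",-Rm.T@np.array(s["t"]))
for n,cx in zip(H,(352,387,420,455)):
    print(n, "stand", "V row", hsv[266,cx-22:cx+14,2])
f=4
for n,cx in zip(H,(352,387,420,455)):
    x0,y0=cx-28,240
    v=cv2.resize(hsv[y0:y0+52,x0:x0+50,2],None,fx=f,fy=f,interpolation=cv2.INTER_CUBIC)
    c=cv2.HoughCircles(v,cv2.HOUGH_GRADIENT,1.2,5,param1=80,param2=10,minRadius=34,maxRadius=46)
    if c is not None:
        for q in c[0][:3]:
            u=(q[0]+.5)/f-.5+x0; w=(q[1]+.5)/f-.5+y0; print(n,u,w,q[2]/f,ray(s,[(u,w)],82)[0])
# places: edges
for (u,v) in ((427.5,329.5),(395.5,328.5),(363,327.5),(331,326.5)):
    l=ray(s,[(u-11.5,v)],22)[0][1]; r_=ray(s,[(u+11.5,v)],6)[0][1]
    t=ray(s,[(u,v-11)],22)[0][0]; b=ray(s,[(u,v+11)],6)[0][0]
    print("place",(t+b)/2,(l+r_)/2,"size",t-b,l-r_)
# check using scene cam overlays
S=viewer.snapshot("scene"); I=S["color"]
c=cv2.resize(I[190:310,325:485],None,fx=5,fy=5,interpolation=cv2.INTER_CUBIC); cv2.imwrite("pics/scrop0.png",c[:,:,::-1])
E
```

```text
C [ 548.16381263  243.12256283 1039.05672807]
red stand V row [242 157  99 113 119 109 187 252 211 150 152 103 185 253 242 238 241 240
 239 238 241 241 240 240 242 240 239 240 242 242 229 223 214 155 245 213]
yellow stand V row [213 108  91 173 255 255 238 180 165 105  93 179 248 236 225 247 247 245
 245 244 244 243 245 244 245 243 245 244 247 253 229 215 255 169  98  67]
blue stand V row [169  98  67 205 252 193 166 148  81  81  85  74 165 246 248 245 242 242
 243 243 242 244 242 242 243 242 243 242 243 243 243 251 249  89  24 141]
green stand V row [141 241 194 111 125 113  75  67  72  77  81  71 101 187 244 227 218 222
 216 220 219 216 220 219 222 221 224 219 220 221 220 197 138 254 243  74]
red 351.675 267.375 11.32 [570.32598381 196.35588719  82.        ]
red 351.975 264.675 11.32 [576.15122975 195.71367107  82.        ]
red 352.875 266.475 10.99 [572.27916535 193.77005379  82.        ]
yellow 384.275 267.375 11.32 [570.68756418 126.14850636  82.        ]
yellow 386.975 264.975 10.99 [575.8870129  120.31528481  82.        ]
yellow 386.675 267.375 10.99 [570.71445295 120.98640946  82.        ]
blue 419.975 264.375 11.32 [577.54576484  49.40006619  82.        ]
blue 418.775 265.875 11.32 [574.3041547   52.00807255  82.        ]
blue 418.475 264.375 10.99 [577.52901457  52.61873632  82.        ]
green 454.975 266.775 9.34 [572.78314349 -25.4844884   82.        ]
green 452.875 266.775 10.99 [572.75885552 -20.99578343  82.        ]
green 445.975 266.175 10.66 [573.96853235  -6.25915389  82.        ]
place 431.13445546038747 19.96766201932445 size 51.3997200863858 55.72074185973497
place 432.83510776057165 92.73776010374633 size 51.448411320903006 54.74151805054794
place 434.5614156988648 166.86412320639238 size 51.490123432947485 53.719330622934535
place 436.3291636222736 240.03223692350304 size 51.52295723894042 52.686061196886044
```

View pics/scrop0.png

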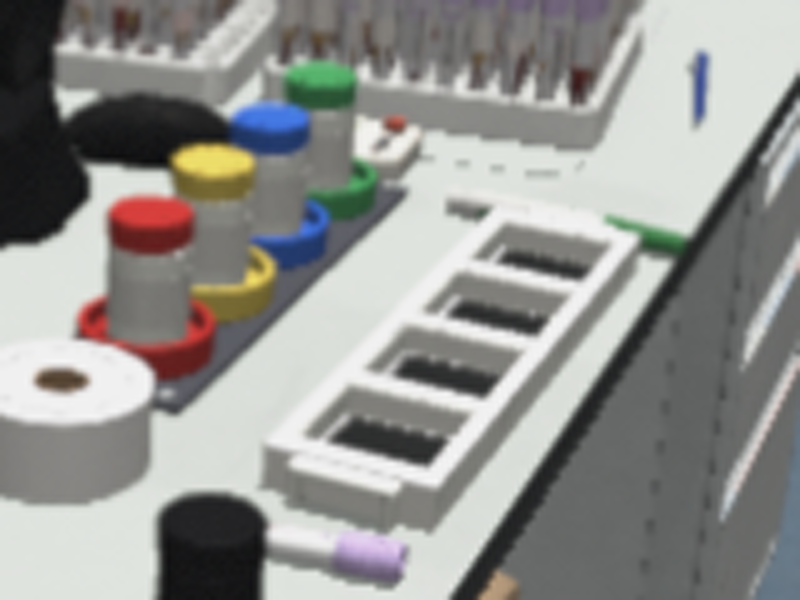

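```bash
cat > ov.py <<'E'
from bench import sensors, viewer
from meas import *
def circ(x,y,z,r=21): a=np.linspace(0,2*np.pi,40); return np.c_[x+r*np.cos(a),y+r*np.sin(a),0*a+z]
pots={"red":(575,196),"yellow":(574.4,122.5),"blue":(574,49),"green":(572.6,-26.8)}
c0=np.array([433.7,129.9]); a=0.0237; ey=np.array([np.sin(a),np.cos(a)]); ex=np.array([np.cos(a),-np.sin(a)])
out=[]
for nm,(x0,x1,y0,y1),f in (("top",(290,490,240,360),4),("scene",(325,485,190,310),5)):
    s=viewer.snapshot(nm); I=cv2.resize(s["color"],None,fx=f,fy=f,interpolation=cv2.INTER_CUBIC)
    def pl(P,c): cv2.polylines(I,[np.round((proj(s,P)+.5)*f-.5).astype(int)],True,c,1,cv2.LINE_AA)
    for p in pots.values(): pl(circ(*p,82),(0,0,0)); pl(circ(*p,24,34),(255,0,255))
    sq=lambda o,hx,hy,z:[np.r_[c0+(o+sy*hy)*ey+sx*hx*ex,z] for sx,sy in((1,1),(1,-1),(-1,-1),(-1,1))]
    pl(sq(0,40,156,22),(255,0,0))
    for o in(111,37,-37,-111): pl(sq(o,30,30,22),(255,0,255)); pl(sq(o,30,30,6),(0,255,0))
    cv2.imwrite(f"pics/ov_{nm}.png",I[y0*f:y1*f,x0*f:x1*f,::-1])
E
python3 ov.py
```

```text
(no output)
```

View pics/ov_top.png

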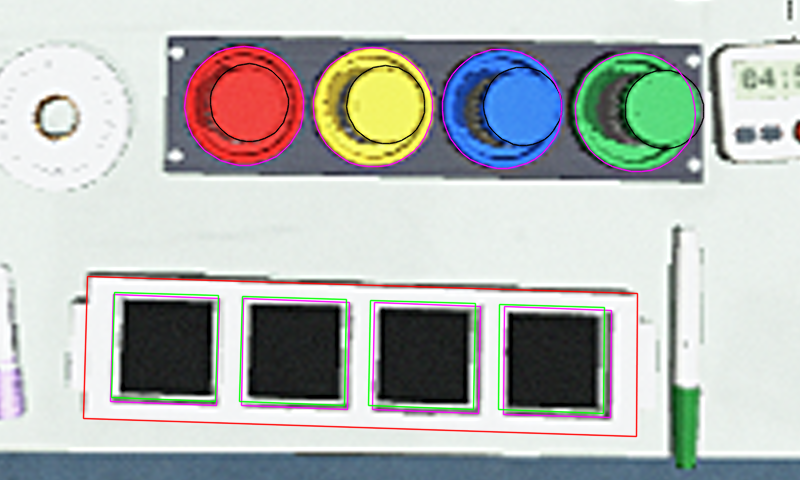

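View pics/ov_scene.png

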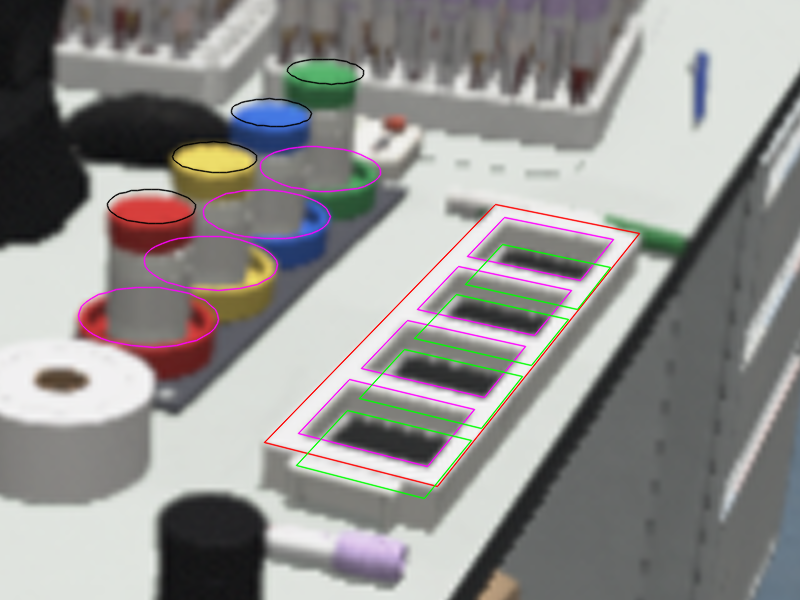

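Call:
move_arm([
  [[0,0,-0.03,0,0,0],[0,0,-0.06,0,0,0],[0,0,-0.06,0,0,-8],[0,0,-0.06,0,0,-16],[0,0,-0.06,0,0,-24],[0,0,-0.06,0,0,-32],[0,0,-0.06,0,0,-40],[0,0,-0.06,0,0,-48],[0,0,-0.06,0,0,-56],[0,0,-0.06,0,0,-64],[0,0,-0.06,0,0,-72],[0,0,-0.06,0,0,-75.9],[0,0,-0.06,0,0,-75.9],[0,0,-0.06,0,0,-75.9]],
], grip=1, newtons=40)

```text
time: 1.75
tool_pos: [146.0, -582.0, 299.3]
tcp_rot: [180.0, -0.0, 89.8]
ft_force: [-0.3, 0.8, -0.1]
finger_gap: 85.6
```

The overlay fits in both views: the lid circles, stand rims and place openings all coincide within about 2 mm. So the pots are centred in their stands. Red is at (575,196), yellow (574,122), blue (574,49) and green (573,-27). The rack places from left to right are (436,241), (435,167), (433,93) and (431,19). I'll bring the arm round in front of the tray stacks.

Call:
move_arm([
  [[0.02,0.01,0,0,0,0],[0.05,0.024,0,0,0,0],[0.088,0.042,0,0,0,0],[0.126,0.06,0,0,0,0],[0.164,0.078,0,0,0,0],[0.202,0.096,0,0,0,0],[0.24,0.115,0,0,0,0],[0.278,0.133,0,0,0,0],[0.316,0.151,0,0,0,0],[0.354,0.169,0,0,0,0],[0.392,0.187,0,0,0,0],[0.43,0.205,0,0,0,0],[0.468,0.224,0,0,0,0],[0.506,0.242,0,0,0,0],[0.544,0.26,0,0,0,0],[0.575,0.275,0,0,0,0],[0.602,0.288,0,0,0,0],[0.602,0.288,0,0,0,0]],
])

```text
time: 3.55
tool_pos: [434.9, 22.9, 299.2]
tcp_rot: [180.0, -0.1, 90.1]
ft_force: [-0.0, -0.0, 0.1]
finger_gap: 85.5
```

Run:
```python
from bench import sensors
s=sensors.sense(); print(s["tool_pos"],s["tcp_rot"],s["joint_pos"],s["qd"])
```

```text
[434.90945087  22.8752253  299.19077172] [ 1.79995865e+02 -6.66760677e-02  9.00869270e+01] [-3.79575032e+00 -1.96783683e+01  1.04320164e+02  6.70962412e-02
  9.53585905e+01 -3.87640908e+00] [-3.46894684 -1.49051997  1.28898527 -1.61131966  1.11429043 -4.2182911 ]
```

Call:
move_arm([
  [[0.02,0.016,0.015,0,0,0],[0.05,0.04,0.04,0,0,0],[0.08,0.064,0.07,0,0,0],[0.11,0.09,0.1,0,0,0],[0.14,0.115,0.13,0,0,0],[0.165,0.133,0.15,0,0,0],[0.176,0.141,0.155,0,0,0],[0.176,0.141,0.155,0,0,0],[0.176,0.141,0.155,0,0,0],[0.176,0.141,0.155,0,0,0]],
])

```text
time: 4.55
tool_pos: [575.5, 194.9, 145.4]
tcp_rot: [179.9, -0.0, 89.9]
ft_force: [-0.0, -0.5, 1.0]
finger_gap: 85.8
```

Call:
move_arm([
  [[0,0,0,0,0,0],[0,0,0,0,0,0],[0,0,0,0,0,0]],
])

```text
time: 4.85
tool_pos: [575.4, 195.6, 144.9]
tcp_rot: [180.0, -0.0, 90.0]
ft_force: [-0.1, 0.6, 0.3]
finger_gap: 85.3
```

Run:
```python
from bench import sensors, viewer
import cv2
s=sensors.sense(); print(s["tool_pos"],s["tcp_rot"])
a=viewer.snapshot("scene")["color"]; cv2.imwrite("pics/a1.png",cv2.resize(a[120:320,290:510],None,fx=3,fy=3)[:,:,::-1])
a=viewer.snapshot("top")["color"]; cv2.imwrite("pics/t1.png",cv2.resize(a[200:380,270:510],None,fx=3,fy=3)[:,:,::-1])
```

```text
[575.36628205 195.55697974 144.91308126] [ 1.79952168e+02 -9.65255677e-03  8.99508956e+01]
```

View pics/a1.png

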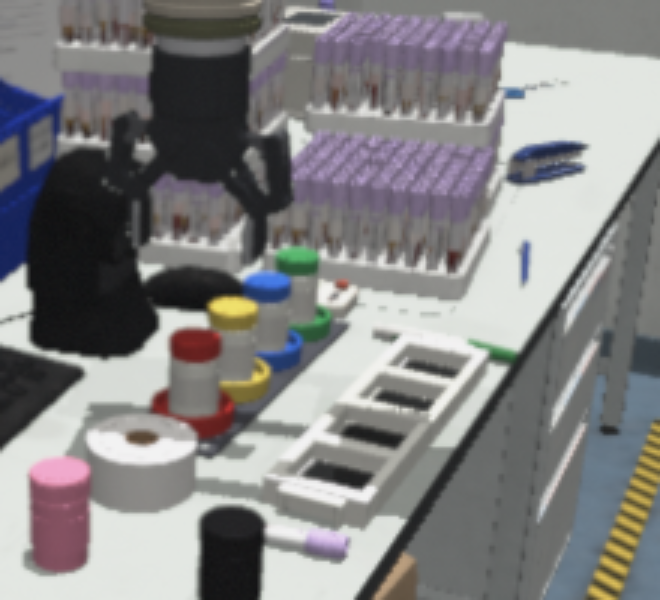

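View pics/t1.png

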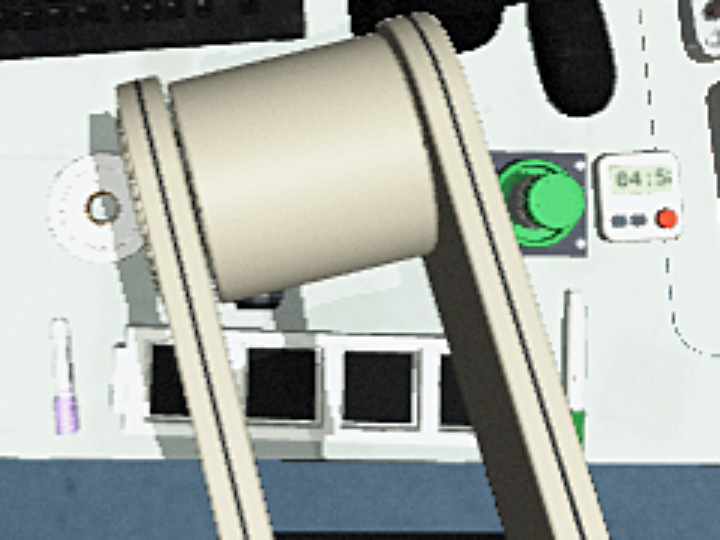

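The scene view shows the open jaws (about 140–270, 200) straddling the red lid (195,345). The top view is blocked by the wrist. Descending and gripping.

Call:
move_arm([
  [[0,0,0.015,0,0,0],[0,0,0.035,0,0,0],[0,0,0.055,0,0,0],[0,0,0.075,0,0,0],[0,0,0.09,0,0,0],[0,0,0.096,0,0,0],[0,0,0.096,0,0,0],[0,0,0.096,0,0,0]],
])

```text
time: 5.75
tool_pos: [575.8, 196.1, 48.9]
tcp_rot: [179.9, -0.0, 90.0]
ft_force: [-0.1, -0.0, 0.1]
finger_gap: 85.3
```

Call:
move_arm([
  [[0,0,0,0,0,0],[0,0,0,0,0,0],[0,0,0,0,0,0],[0,0,0,0,0,0],[0,0,0,0,0,0],[0,0,0,0,0,0],[0,0,0,0,0,0],[0,0,0,0,0,0],[0,0,0,0,0,0],[0,0,0,0,0,0]],
], grip=0.3, newtons=35)

```text
time: 6.75
tool_pos: [575.9, 196.1, 49.2]
tcp_rot: [179.9, -0.0, 90.0]
ft_force: [-0.2, -0.5, 6.5]
finger_gap: 41.1
```

Call:
move_arm([
  [[0,0,-0.005,0,0,0],[0,0,-0.015,0,0,0],[0,0,-0.03,0,0,0],[0,0,-0.05,0,0,0],[0,0,-0.07,0,0,0],[0,0,-0.09,0,0,0],[0,0,-0.1,0,0,0],[0,0,-0.1,0,0,0]],
])

```text
time: 7.55
tool_pos: [576.7, 196.3, 151.2]
tcp_rot: [179.8, -0.1, 90.0]
ft_force: [-0.0, 0.7, 0.1]
finger_gap: 41.2
```

Run:
```python
from bench import sensors, viewer
import cv2
s=sensors.sense(); print(s["tool_pos"],s["tcp_rot"],s["finger_gap"],s["ft_force"])
a=viewer.snapshot("scene")["color"]; cv2.imwrite("pics/a2.png",cv2.resize(a[120:320,290:510],None,fx=3,fy=3)[:,:,::-1])
```

```text
[576.71609147 196.30246062 151.21646983] [ 1.79751950e+02 -6.25439382e-02  8.99840534e+01] 41.230330084175 [-0.01986007  0.71120041  0.10095089]
```

View pics/a2.png

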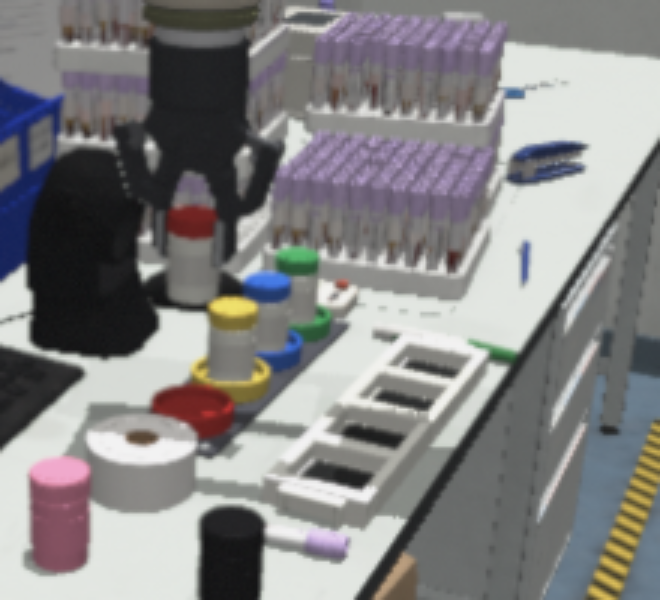

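The red pot hangs upright in the jaws at (190,255) and its stand is empty. I'll carry it to the rightmost place at (431,19).

Call:
move_arm([
  [[-0.008,-0.007,0,0,0,0],[-0.025,-0.02,0,0,0,0],[-0.05,-0.041,0,0,0,0],[-0.075,-0.061,0,0,0,0],[-0.1,-0.081,0,0,0,0],[-0.125,-0.102,0,0,0,0],[-0.15,-0.122,0,0,0,0],[-0.167,-0.136,0,0,0,0],[-0.175,-0.142,0,0,0,0],[-0.177,-0.144,0,0,0,0],[-0.177,-0.144,0,0,0,0],[-0.177,-0.144,0,0,0,0],[-0.177,-0.144,0.02,0,0,0],[-0.177,-0.144,0.04,0,0,0],[-0.177,-0.144,0.055,0,0,0],[-0.177,-0.144,0.06,0,0,0],[-0.177,-0.144,0.06,0,0,0]],
])

```text
time: 9.3
tool_pos: [430.8, 19.5, 87.6]
tcp_rot: [-179.9, -0.0, 90.0]
ft_force: [-0.2, 0.9, -0.6]
finger_gap: 40.9
```

Run:
```python
from bench import sensors, viewer
import cv2
s=sensors.sense(); print(s["tool_pos"],s["tcp_rot"],s["finger_gap"],s["ft_force"])
a=viewer.snapshot("scene")["color"]; cv2.imwrite("pics/a3.png",cv2.resize(a[160:310,330:510],None,fx=4,fy=4)[:,:,::-1])
```

```text
[430.80734977  19.4779835   87.58427119] [-1.79893677e+02 -1.33156218e-02  9.00307574e+01] 40.92564379739682 [-0.16108529  0.87955854 -0.57196558]
```

View pics/a3.png

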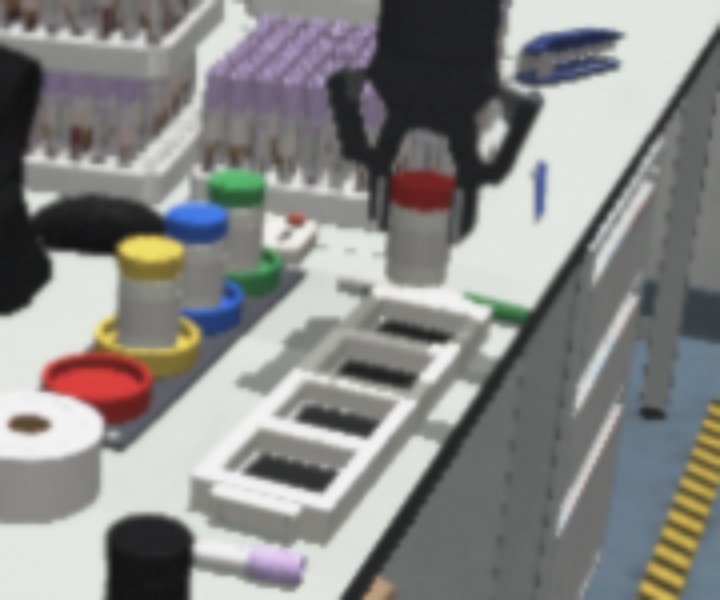

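The red pot is upright over the rightmost place, with its underside around (415,280). Lowering it the rest of the way.

Call:
move_arm([
  [[0,0,0.01,0,0,0],[0,0,0.02,0,0,0],[0,0,0.03,0,0,0],[0,0,0.038,0,0,0],[0,0,0.043,0,0,0],[0,0,0.046,0,0,0],[0,0,0.047,0,0,0],[0,0,0.047,0,0,0],[0,0,0.047,0,0,0]],
])

```text
time: 10.25
tool_pos: [431.6, 18.9, 41.6]
tcp_rot: [180.0, 0.0, 90.0]
ft_force: [0.7, 0.6, -0.4]
finger_gap: 41.2
```

Call:
move_arm([
  [[0,0,0.0007,0,0,0],[0,0,0.0014,0,0,0],[0,0,0.0014,0,0,0],[0,0,0.0014,0,0,0]],
])

```text
time: 10.65
tool_pos: [431.7, 18.9, 41.1]
tcp_rot: [180.0, 0.0, 90.0]
ft_force: [-5.9, -0.1, 11.3]
finger_gap: 41.0
```

The pot has touched down (11 N upward). Releasing and lifting clear.

Call:
move_arm([
  [[0,0,0,0,0,0],[0,0,0,0,0,0],[0,0,0,0,0,0],[0,0,0,0,0,0],[0,0,0,0,0,0],[0,0,0,0,0,0],[0,0,0,0,0,0],[0,0,-0.01,0,0,0],[0,0,-0.03,0,0,0],[0,0,-0.055,0,0,0],[0,0,-0.08,0,0,0],[0,0,-0.1,0,0,0],[0,0,-0.108,0,0,0],[0,0,-0.108,0,0,0]],
], grip=1)

```text
time: 12.05
tool_pos: [432.2, 18.9, 149.5]
tcp_rot: [179.8, 0.0, 90.0]
ft_force: [-0.2, 0.2, -0.2]
finger_gap: 85.6
```

Run:
```python
from bench import sensors, viewer
import cv2
s=sensors.sense(); print(s["tool_pos"],s["tcp_rot"],s["finger_gap"],s["ft_force"])
a=viewer.snapshot("scene")["color"]; cv2.imwrite("pics/a4.png",cv2.resize(a[160:310,330:510],None,fx=4,fy=4)[:,:,::-1])
```

```text
[432.24855991  18.87659015 149.5205788 ] [1.79822603e+02 1.29525582e-02 8.99827699e+01] 85.57169055441747 [-0.17442529  0.16172063 -0.16151297]
```

View pics/a4.png

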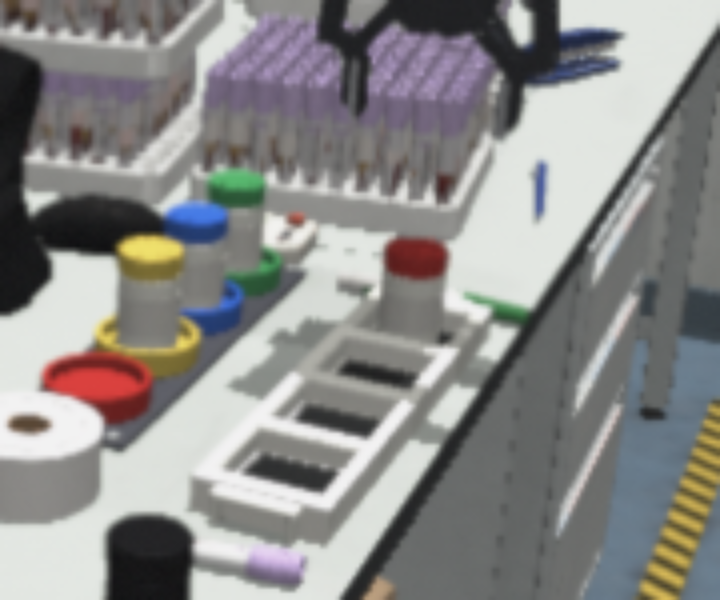

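The red pot stands upright in the rightmost place with its lid at (415,258), and the jaws are clear. Next is the yellow pot at (574.4,122.5).

Call:
move_arm([
  [[0.008,0.011,0,0,0,0],[0.025,0.035,0,0,0,0],[0.045,0.063,0,0,0,0],[0.065,0.091,0,0,0,0],[0.085,0.119,0,0,0,0],[0.098,0.136,0,0,0,0],[0.1035,0.143,0,0,0,0],[0.1035,0.143,0,0,0,0],[0.1035,0.143,0,0,0,0],[0.1035,0.143,0.015,0,0,0],[0.1035,0.143,0.035,0,0,0],[0.1035,0.143,0.055,0,0,0],[0.1035,0.143,0.075,0,0,0],[0.1035,0.143,0.092,0,0,0],[0.1035,0.143,0.1,0,0,0],[0.1035,0.143,0.1,0,0,0],[0.1035,0.143,0.1,0,0,0]],
])

```text
time: 13.8
tool_pos: [574.3, 122.2, 48.3]
tcp_rot: [180.0, -0.0, 90.0]
ft_force: [0.1, -0.6, 0.4]
finger_gap: 85.6
```

Run:
```python
from bench import sensors, viewer
from meas import *
s=sensors.sense(); print(s["tool_pos"],s["tcp_rot"],s["finger_gap"],s["ft_force"])
S=viewer.snapshot("scene"); a=S["color"]
pr=proj(S,[(431,19,74),(431,40,74),(431,-2,74),(452,19,74),(410,19,74)]); print((pr-[330,160])*4)
b=cv2.resize(a[160:310,330:510],None,fx=4,fy=4)
for p in (pr-[330,160])*4: cv2.circle(b,tuple(int(q) for q in p),3,(0,255,0),-1)
cv2.imwrite("pics/a5.png",b[:,:,::-1])
```

```text
[574.27869252 122.18415237  48.28823897] [ 1.79978368e+02 -3.10229881e-03  8.99646831e+01] 85.58175288483704 [ 0.06098169 -0.55374735  0.35073077]
[[418.35386684 242.47548107]
 [409.0295618  253.06092057]
 [427.40671383 232.19424067]
 [386.75014273 236.8262561 ]
 [450.38873711 248.20810666]]
```

View pics/a5.png

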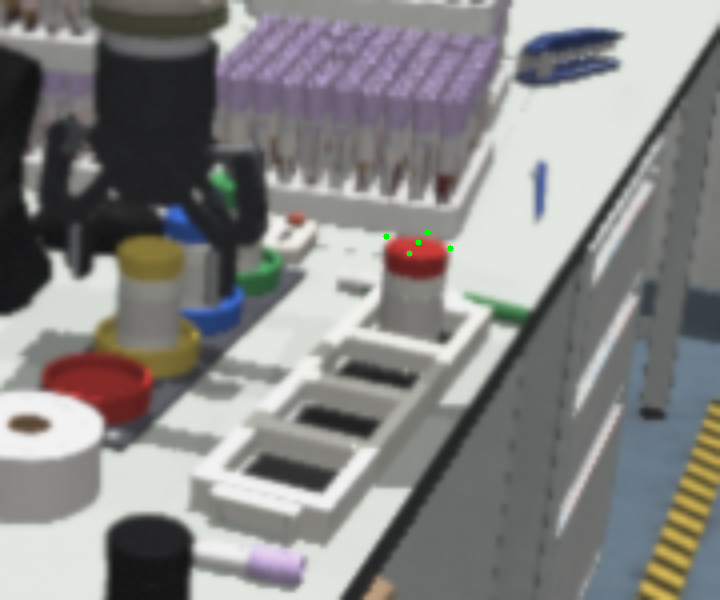

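The yellow pot lies between the jaws. The red lid top is within about 1.5 px of where a seated pot would show. Gripping yellow and lifting it.

Call:
move_arm([
  [[0,0,0,0,0,0],[0,0,0,0,0,0],[0,0,0,0,0,0],[0,0,0,0,0,0],[0,0,0,0,0,0],[0,0,0,0,0,0],[0,0,0,0,0,0],[0,0,0,0,0,0],[0,0,0,0,0,0],[0,0,0,0,0,0]],
], grip=0.3, newtons=35)

```text
time: 14.85
tool_pos: [574.7, 122.5, 48.6]
tcp_rot: [179.9, -0.0, 90.0]
ft_force: [-1.5, 0.2, 5.6]
finger_gap: 41.6
```

Call:
move_arm([
  [[0,0,-0.005,0,0,0],[0,0,-0.015,0,0,0],[0,0,-0.03,0,0,0],[0,0,-0.05,0,0,0],[0,0,-0.07,0,0,0],[0,0,-0.09,0,0,0],[0,0,-0.1,0,0,0],[0,0,-0.1,0,0,0]],
])

```text
time: 15.65
tool_pos: [575.7, 122.6, 150.7]
tcp_rot: [179.7, -0.0, 90.0]
ft_force: [0.0, -0.1, -0.5]
finger_gap: 41.2
```

Run:
```python
from bench import sensors, viewer
import cv2
s=sensors.sense(); print(s["tool_pos"],s["tcp_rot"],s["finger_gap"],s["ft_force"])
a=viewer.snapshot("scene")["color"]; cv2.imwrite("pics/a6.png",cv2.resize(a[160:310,330:510],None,fx=4,fy=4)[:,:,::-1])
```

```text
[575.73755201 122.60062148 150.7207518 ] [ 1.79748970e+02 -3.25706545e-02  8.99833949e+01] 41.199674294896404 [ 0.02755817 -0.12625862 -0.46662744]
```

View pics/a6.png

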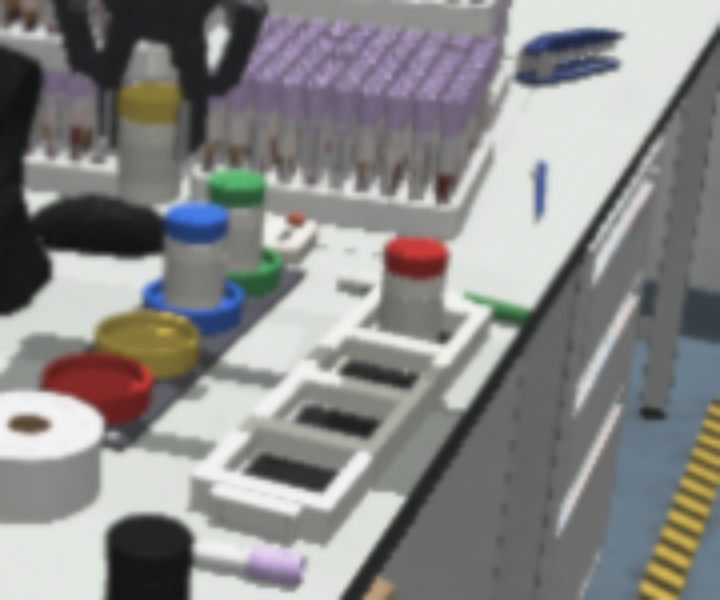

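Yellow is held upright, with its lid at (150,102). Carrying it to the second place from the right, at (433,93).

Call:
move_arm([
  [[-0.002,-0.01,0,0,0,0],[-0.006,-0.03,0,0,0,0],[-0.012,-0.058,0,0,0,0],[-0.018,-0.086,0,0,0,0],[-0.024,-0.114,0,0,0,0],[-0.028,-0.132,0,0,0,0],[-0.0295,-0.141,0,0,0,0],[-0.0295,-0.141,0,0,0,0],[-0.0295,-0.141,0,0,0,0],[-0.0295,-0.141,0.02,0,0,0],[-0.0295,-0.141,0.045,0,0,0],[-0.0295,-0.141,0.065,0,0,0],[-0.0295,-0.141,0.08,0,0,0],[-0.0295,-0.141,0.092,0,0,0],[-0.0295,-0.141,0.1,0,0,0],[-0.0295,-0.141,0.105,0,0,0],[-0.0295,-0.141,0.107,0,0,0],[-0.0295,-0.141,0.107,0,0,0],[-0.0295,-0.141,0.107,0,0,0]],
])

```text
time: 17.6
tool_pos: [433.8, 93.0, 41.5]
tcp_rot: [179.9, -0.0, 90.0]
ft_force: [0.6, -0.1, -0.3]
finger_gap: 41.1
```

Run:
```python
from bench import sensors, viewer
import cv2
s=sensors.sense(); print(s["tool_pos"],s["tcp_rot"],s["finger_gap"],s["ft_force"])
a=viewer.snapshot("scene")["color"]; cv2.imwrite("pics/a7.png",cv2.resize(a[160:310,330:510],None,fx=4,fy=4)[:,:,::-1])
```

```text
[433.77295236  93.02065931  41.52728456] [ 1.79937664e+02 -7.73588499e-03  8.99837777e+01] 41.1373177282066 [ 0.59464293 -0.06777238 -0.30977528]
```

View pics/a7.png

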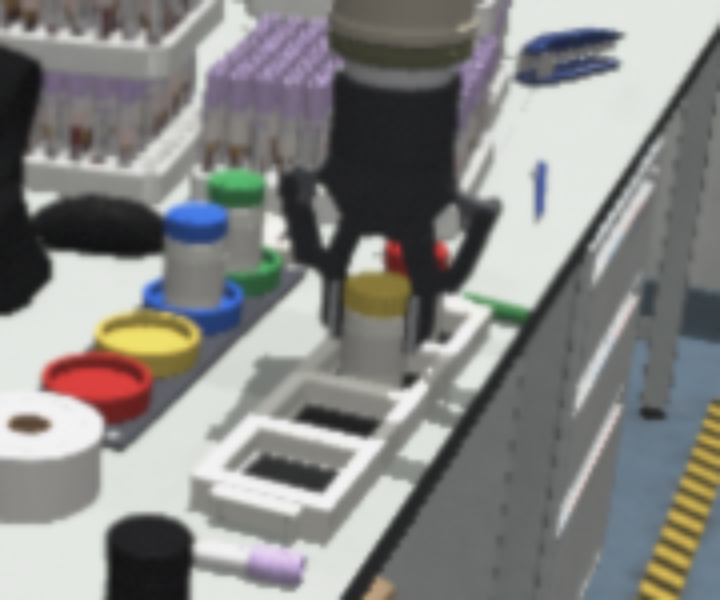

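The yellow pot is inside its place, upright and just above the floor. Lowering the last millimetre.

Call:
move_arm([
  [[0,0,0.0007,0,0,0],[0,0,0.0014,0,0,0],[0,0,0.0014,0,0,0],[0,0,0.0014,0,0,0]],
])

```text
time: 18.05
tool_pos: [433.7, 93.0, 40.5]
tcp_rot: [179.9, -0.0, 90.0]
ft_force: [-3.4, -0.5, 7.4]
finger_gap: 41.1
```

Touched down. Releasing.

Call:
move_arm([
  [[0,0,0,0,0,0],[0,0,0,0,0,0],[0,0,0,0,0,0],[0,0,0,0,0,0],[0,0,0,0,0,0],[0,0,0,0,0,0],[0,0,0,0,0,0],[0,0,-0.01,0,0,0],[0,0,-0.03,0,0,0],[0,0,-0.055,0,0,0],[0,0,-0.08,0,0,0],[0,0,-0.1,0,0,0],[0,0,-0.1085,0,0,0],[0,0,-0.1085,0,0,0]],
], grip=1)

```text
time: 19.45
tool_pos: [434.3, 93.1, 149.7]
tcp_rot: [179.8, -0.0, 90.0]
ft_force: [0.2, 0.3, -0.0]
finger_gap: 85.1
```

Run:
```python
from bench import sensors, viewer
import cv2
s=sensors.sense(); print(s["tool_pos"],s["tcp_rot"],s["finger_gap"],s["ft_force"])
a=viewer.snapshot("scene")["color"]; cv2.imwrite("pics/a8.png",cv2.resize(a[160:310,330:510],None,fx=4,fy=4)[:,:,::-1])
```

```text
[434.3200296   93.07147192 149.72602237] [ 1.79814270e+02 -1.88725355e-02  8.99840217e+01] 85.09185258397761 [ 0.24552793  0.27243922 -0.03933424]
```

View pics/a8.png

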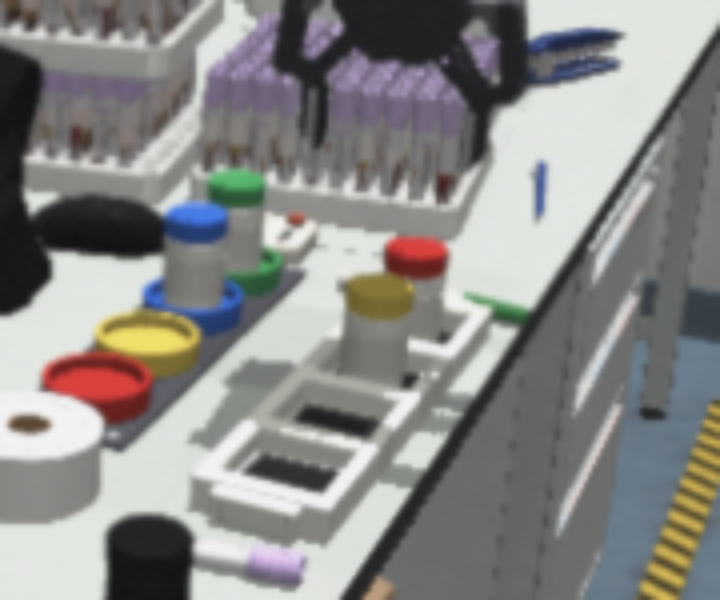

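Yellow is seated with its lid at (378,296). Next is blue at (574,49).

Call:
move_arm([
  [[-0.003,0.01,0,0,0,0],[-0.009,0.03,0,0,0,0],[-0.018,0.058,0,0,0,0],[-0.027,0.086,0,0,0,0],[-0.036,0.114,0,0,0,0],[-0.041,0.132,0,0,0,0],[-0.044,0.141,0,0,0,0],[-0.044,0.141,0,0,0,0],[-0.044,0.141,0,0,0,0],[-0.044,0.141,0.015,0,0,0],[-0.044,0.141,0.035,0,0,0],[-0.044,0.141,0.055,0,0,0],[-0.044,0.141,0.075,0,0,0],[-0.044,0.141,0.092,0,0,0],[-0.044,0.141,0.1,0,0,0],[-0.044,0.141,0.1,0,0,0],[-0.044,0.141,0.1,0,0,0]],
])

```text
time: 21.2
tool_pos: [574.2, 49.1, 48.4]
tcp_rot: [180.0, -0.0, 90.0]
ft_force: [0.5, -0.0, 0.7]
finger_gap: 85.5
```

Call:
move_arm([
  [[0,0,0,0,0,0],[0,0,0,0,0,0],[0,0,0,0,0,0],[0,0,0,0,0,0],[0,0,0,0,0,0],[0,0,0,0,0,0],[0,0,0,0,0,0],[0,0,0,0,0,0],[0,0,0,0,0,0],[0,0,0,0,0,0]],
], grip=0.3, newtons=35)

```text
time: 22.2
tool_pos: [574.9, 48.9, 48.9]
tcp_rot: [179.9, -0.0, 90.0]
ft_force: [-1.1, -0.8, 6.9]
finger_gap: 41.1
```

Run:
```python
from bench import sensors, viewer
import cv2
s=sensors.sense(); print(s["tool_pos"],s["tcp_rot"],s["finger_gap"],s["ft_force"])
a=viewer.snapshot("scene")["color"]; cv2.imwrite("pics/a9.png",cv2.resize(a[160:310,330:510],None,fx=4,fy=4)[:,:,::-1])
```

```text
[574.87766007  48.90132561  48.86570587] [ 1.79921976e+02 -9.22651446e-04  8.99827521e+01] 41.10060282439986 [-1.05041882 -0.84730791  6.86034147]
```

View pics/a9.png

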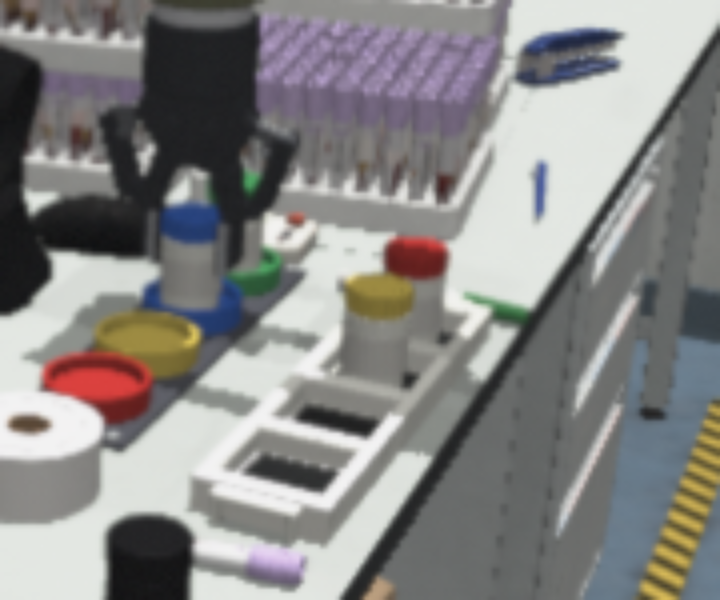

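Blue is gripped upright at (190,225). Lifting it and carrying it to the second place from the left, at (434.5,167).

Call:
move_arm([
  [[0,0,-0.005,0,0,0],[0,0,-0.015,0,0,0],[0,0,-0.03,0,0,0],[0,0,-0.05,0,0,0],[0,0,-0.07,0,0,0],[0,0,-0.09,0,0,0],[0,0,-0.1,0,0,0],[0,0,-0.1,0,0,0]],
])

```text
time: 23.05
tool_pos: [575.7, 48.9, 150.8]
tcp_rot: [179.7, 0.0, 90.0]
ft_force: [0.4, 0.4, -1.1]
finger_gap: 41.3
```

Call:
move_arm([
  [[0.008,-0.009,0,0,0,0],[0.025,-0.029,0,0,0,0],[0.046,-0.054,0,0,0,0],[0.067,-0.079,0,0,0,0],[0.088,-0.104,0,0,0,0],[0.104,-0.123,0,0,0,0],[0.114,-0.135,0,0,0,0],[0.118,-0.1395,0,0,0,0],[0.118,-0.1395,0,0,0,0],[0.118,-0.1395,0,0,0,0],[0.118,-0.1395,0.02,0,0,0],[0.118,-0.1395,0.045,0,0,0],[0.118,-0.1395,0.065,0,0,0],[0.118,-0.1395,0.08,0,0,0],[0.118,-0.1395,0.092,0,0,0],[0.118,-0.1395,0.1,0,0,0],[0.118,-0.1395,0.105,0,0,0],[0.118,-0.1395,0.107,0,0,0],[0.118,-0.1395,0.107,0,0,0],[0.118,-0.1395,0.107,0,0,0]],
])

```text
time: 25.05
tool_pos: [435.3, 167.1, 41.7]
tcp_rot: [179.9, -0.0, 90.0]
ft_force: [0.3, -0.2, -0.6]
finger_gap: 40.8
```

Run:
```python
from bench import sensors, viewer
import cv2
s=sensors.sense(); print(s["tool_pos"],s["tcp_rot"],s["finger_gap"],s["ft_force"])
a=viewer.snapshot("scene")["color"]; cv2.imwrite("pics/a10.png",cv2.resize(a[160:310,330:510],None,fx=4,fy=4)[:,:,::-1])
```

```text
[435.31338422 167.11378208  41.65396217] [ 1.79932938e+02 -1.68927515e-02  8.99846278e+01] 40.811130003046635 [ 0.26326165 -0.22946068 -0.62677194]
```

View pics/a10.png

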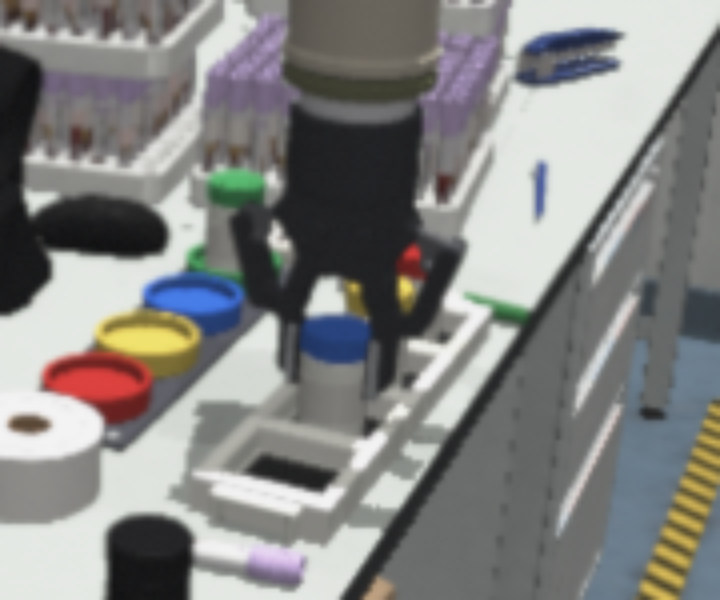

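Blue is in its place, just above the floor.

Call:
move_arm([
  [[0,0,0.0007,0,0,0],[0,0,0.0014,0,0,0],[0,0,0.0014,0,0,0],[0,0,0.0014,0,0,0]],
])

```text
time: 25.5
tool_pos: [435.3, 167.1, 40.8]
tcp_rot: [179.9, -0.0, 90.0]
ft_force: [-4.7, -1.1, 9.8]
finger_gap: 41.1
```

Call:
move_arm([
  [[0,0,0,0,0,0],[0,0,0,0,0,0],[0,0,0,0,0,0],[0,0,0,0,0,0],[0,0,0,0,0,0],[0,0,0,0,0,0],[0,0,0,0,0,0],[0,0,-0.01,0,0,0],[0,0,-0.03,0,0,0],[0,0,-0.055,0,0,0],[0,0,-0.08,0,0,0],[0,0,-0.1,0,0,0],[0,0,-0.1084,0,0,0],[0,0,-0.1084,0,0,0]],
], grip=1)

```text
time: 26.9
tool_pos: [435.8, 167.3, 149.8]
tcp_rot: [179.8, -0.0, 90.0]
ft_force: [0.7, 0.1, -0.4]
finger_gap: 85.4
```

Run:
```python
from bench import sensors, viewer
import cv2
s=sensors.sense(); print(s["tool_pos"],s["tcp_rot"],s["finger_gap"],s["ft_force"])
a=viewer.snapshot("scene")["color"]; cv2.imwrite("pics/a11.png",cv2.resize(a[160:310,330:510],None,fx=4,fy=4)[:,:,::-1])
```

```text
[435.77314928 167.25273701 149.75233754] [ 1.79824307e+02 -4.75946211e-02  8.99853845e+01] 85.4274949933868 [ 0.72379189  0.08783778 -0.37794266]
```

View pics/a11.png

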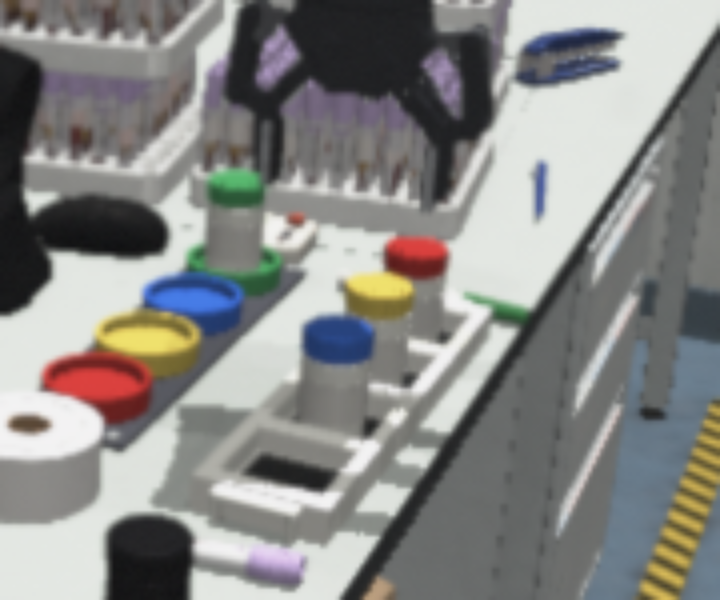

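Blue is seated with its lid at (338,340). Last is green at (572.5,-27).

Call:
move_arm([
  [[-0.01,0.007,0,0,0,0],[-0.03,0.021,0,0,0,0],[-0.058,0.041,0,0,0,0],[-0.088,0.063,0,0,0,0],[-0.118,0.084,0,0,0,0],[-0.148,0.105,0,0,0,0],[-0.173,0.123,0,0,0,0],[-0.188,0.134,0,0,0,0],[-0.194,0.138,0,0,0,0],[-0.194,0.138,0,0,0,0],[-0.194,0.138,0,0,0,0],[-0.194,0.138,0.015,0,0,0],[-0.194,0.138,0.035,0,0,0],[-0.194,0.138,0.055,0,0,0],[-0.194,0.138,0.075,0,0,0],[-0.194,0.138,0.092,0,0,0],[-0.194,0.138,0.1,0,0,0],[-0.194,0.138,0.1,0,0,0],[-0.194,0.138,0.1,0,0,0]],
])

```text
time: 28.85
tool_pos: [572.8, -26.7, 48.3]
tcp_rot: [180.0, -0.0, 90.0]
ft_force: [-0.6, 0.5, -0.3]
finger_gap: 85.5
```

Call:
move_arm([
  [[0,0,0,0,0,0],[0,0,0,0,0,0],[0,0,0,0,0,0],[0,0,0,0,0,0],[0,0,0,0,0,0],[0,0,0,0,0,0],[0,0,0,0,0,0],[0,0,0,0,0,0],[0,0,0,0,0,0],[0,0,0,0,0,0]],
], grip=0.3, newtons=35)

```text
time: 29.85
tool_pos: [573.3, -27.2, 48.9]
tcp_rot: [179.9, 0.0, 90.0]
ft_force: [-1.1, -0.0, 5.4]
finger_gap: 41.6
```

Run:
```python
from bench import sensors, viewer
import cv2
s=sensors.sense(); print(s["tool_pos"],s["tcp_rot"],s["finger_gap"],s["ft_force"])
a=viewer.snapshot("scene")["color"]; cv2.imwrite("pics/a12.png",cv2.resize(a[160:310,330:510],None,fx=4,fy=4)[:,:,::-1])
```

```text
[573.30574244 -27.20252523  48.8587104 ] [1.79926146e+02 8.93996000e-03 8.99789901e+01] 41.561539205539596 [-1.06174727 -0.00785212  5.36150983]
```

View pics/a12.png

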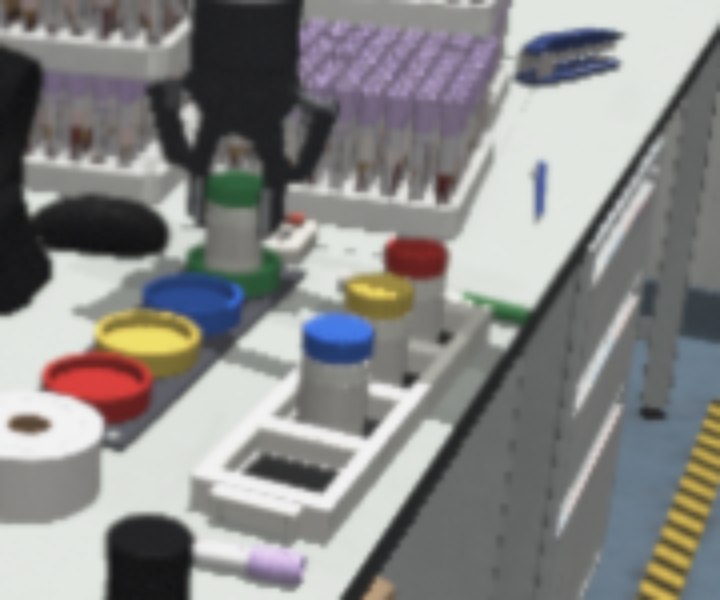

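Green is gripped upright. Lifting it and carrying it to the leftmost place, at (436.5,241).

Call:
move_arm([
  [[0,0,-0.005,0,0,0],[0,0,-0.015,0,0,0],[0,0,-0.03,0,0,0],[0,0,-0.05,0,0,0],[0,0,-0.07,0,0,0],[0,0,-0.09,0,0,0],[0,0,-0.1,0,0,0],[0,0,-0.1,0,0,0]],
])

```text
time: 30.7
tool_pos: [574.2, -27.3, 150.8]
tcp_rot: [179.8, 0.0, 90.0]
ft_force: [0.2, -0.5, -0.0]
finger_gap: 40.9
```

Call:
move_arm([
  [[0.01,-0.005,0,0,0,0],[0.03,-0.015,0,0,0,0],[0.058,-0.029,0,0,0,0],[0.088,-0.045,0,0,0,0],[0.118,-0.06,0,0,0,0],[0.148,-0.075,0,0,0,0],[0.178,-0.09,0,0,0,0],[0.208,-0.106,0,0,0,0],[0.238,-0.121,0,0,0,0],[0.258,-0.131,0,0,0,0],[0.268,-0.136,0,0,0,0],[0.268,-0.136,0,0,0,0],[0.268,-0.136,0,0,0,0],[0.268,-0.136,0.02,0,0,0],[0.268,-0.136,0.045,0,0,0],[0.268,-0.136,0.06,0,0,0],[0.268,-0.136,0.065,0,0,0],[0.268,-0.136,0.065,0,0,0]],
])

```text
time: 32.5
tool_pos: [436.6, 239.8, 82.2]
tcp_rot: [-179.9, 0.1, 89.9]
ft_force: [-0.7, -0.1, -0.1]
finger_gap: 40.9
```

Run:
```python
from bench import sensors, viewer
import cv2
s=sensors.sense(); print(s["tool_pos"],s["tcp_rot"],s["finger_gap"],s["ft_force"])
a=viewer.snapshot("scene")["color"]; cv2.imwrite("pics/a13.png",cv2.resize(a[160:310,330:510],None,fx=4,fy=4)[:,:,::-1])
```

```text
[436.59850868 239.84102311  82.22625244] [-1.79906379e+02  5.03211384e-02  8.99059184e+01] 40.926021997645506 [-0.73575762 -0.1134051  -0.09979859]
```

View pics/a13.png

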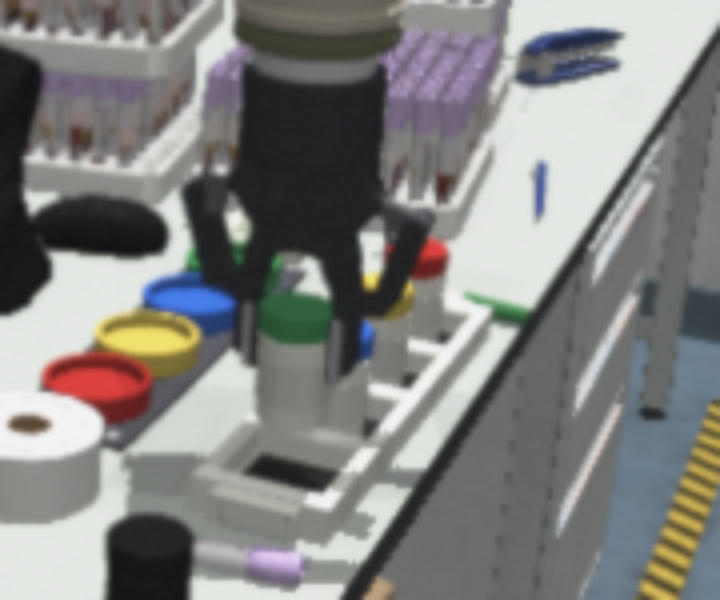

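Green is upright over the leftmost place. Lowering it.

Call:
move_arm([
  [[0,0,0.012,0,0,0],[0,0,0.024,0,0,0],[0,0,0.034,0,0,0],[0,0,0.04,0,0,0],[0,0,0.042,0,0,0],[0,0,0.042,0,0,0],[0,0,0.042,0,0,0],[0,0,0.0427,0,0,0],[0,0,0.0434,0,0,0],[0,0,0.0434,0,0,0],[0,0,0.0434,0,0,0]],
])

```text
time: 33.65
tool_pos: [437.0, 241.1, 40.8]
tcp_rot: [180.0, -0.0, 90.0]
ft_force: [-6.2, -2.4, 14.6]
finger_gap: 41.0
```

Touched down. Releasing, rising, then moving aside so the top camera can see.

Call:
move_arm([
  [[0,0,0,0,0,0],[0,0,0,0,0,0],[0,0,0,0,0,0],[0,0,0,0,0,0],[0,0,0,0,0,0],[0,0,0,0,0,0],[0,0,0,0,0,0],[0,0,-0.01,0,0,0],[0,0,-0.03,0,0,0],[0,0,-0.055,0,0,0],[0,0,-0.09,0,0,0],[0,0,-0.13,0,0,0],[0,0,-0.17,0,0,0],[0,0,-0.2,0,0,0],[0,0,-0.21,0,0,0],[0,0,-0.21,0,0,0]],
], grip=1)

```text
time: 35.25
tool_pos: [437.7, 241.4, 252.0]
tcp_rot: [179.8, -0.1, 90.0]
ft_force: [-0.2, 0.2, -0.7]
finger_gap: 85.5
```

Call:
move_arm([
  [[-0.02,-0.002,0,0,0,0],[-0.055,-0.006,0,0,0,0],[-0.095,-0.01,0,0,0,0],[-0.135,-0.014,0,0,0,0],[-0.175,-0.018,0,0,0,0],[-0.215,-0.022,0,0,0,0],[-0.255,-0.026,0,0,0,0],[-0.295,-0.035,0,0,0,0],[-0.333,-0.05,0,0,0,0],[-0.371,-0.065,0,0,0,0],[-0.409,-0.08,0,0,0,0],[-0.447,-0.095,0,0,0,0],[-0.485,-0.11,0,0,0,0],[-0.523,-0.125,0,0,0,0],[-0.56,-0.14,0,0,0,0],[-0.597,-0.157,0,0,0,0],[-0.625,-0.17,0,0,0,0],[-0.64,-0.177,0,0,0,0],[-0.64,-0.177,0,0,0,0],[-0.64,-0.177,0,0,0,0]],
])

```text
time: 37.25
tool_pos: [259.6, -398.0, 248.4]
tcp_rot: [-180.0, -0.1, 90.0]
ft_force: [-0.1, 0.0, -0.2]
finger_gap: 85.5
```

Run:
```python
from bench import sensors, viewer
from meas import *
s=sensors.sense(); print(s["tool_pos"],s["finger_gap"],s["ft_force"],s["time"])
c0=np.array([433.7,129.9]); a=0.0237; ey=np.array([np.sin(a),np.cos(a)]); ex=np.array([np.cos(a),-np.sin(a)])
S=viewer.snapshot("top"); im=S["color"]
for n in H:
    m=colmask(im,n); m[:300]=0;m[345:]=0;m[:,:310]=0;m[:,455:]=0
    q=max(cv2.findContours(m,cv2.RETR_EXTERNAL,cv2.CHAIN_APPROX_NONE)[0],key=cv2.contourArea)
    M=cv2.moments(q); u,v=M["m10"]/M["m00"],M["m01"]/M["m00"]
    p=ray(S,[(u,v)],74)[0][:2]-c0; print(n,round(u,1),round(v,1),cv2.boundingRect(q),"rack x,y",round(p@ex,1),round(p@ey,1))
for nm,(x0,x1,y0,y1),f in (("top",(290,490,240,360),4),("scene",(330,510,160,310),4)):
    S=viewer.snapshot(nm); I=cv2.resize(S["color"],None,fx=f,fy=f,interpolation=cv2.INTER_CUBIC)
    t=np.linspace(0,2*np.pi,40)
    for o in(111,37,-37,-111):
        c=c0+o*ey; P=np.c_[c[0]+21*np.cos(t),c[1]+21*np.sin(t),0*t+74]
        cv2.polylines(I,[np.round((proj(S,P)+.5)*f-.5).astype(int)],True,(0,0,0),1,cv2.LINE_AA)
    cv2.imwrite(f"pics/end_{nm}.png",I[y0*f:y1*f,x0*f:x1*f,::-1])
```

```text
[ 259.62540632 -397.99643659  248.39153724] 85.45197757338397 [-0.10034146  0.04667418 -0.18540902] 37.25
red 433.0 332.2 (423, 323, 20, 19) rack x,y 1.5 -108.4
yellow 398.9 331.1 (389, 322, 20, 19) rack x,y 1.4 -35.4
blue 364.3 330.1 (355, 321, 20, 19) rack x,y 1.2 38.8
green 329.9 329.2 (321, 320, 19, 19) rack x,y 0.8 113.0
```

View pics/end_top.png

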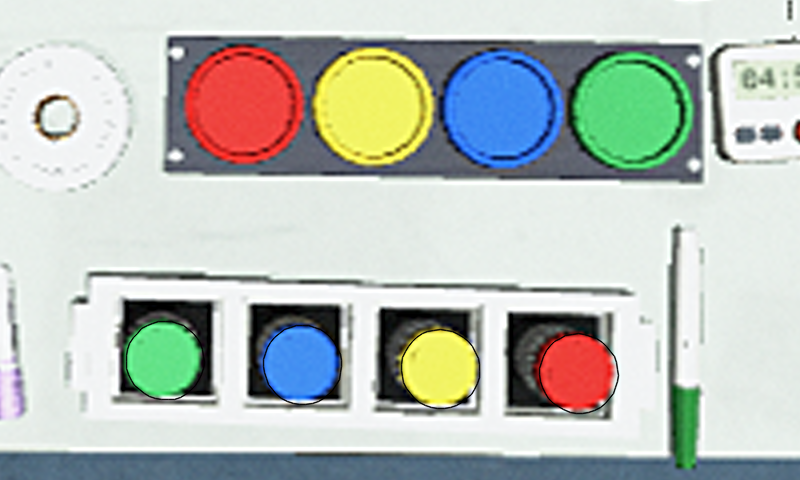

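View pics/end_scene.png

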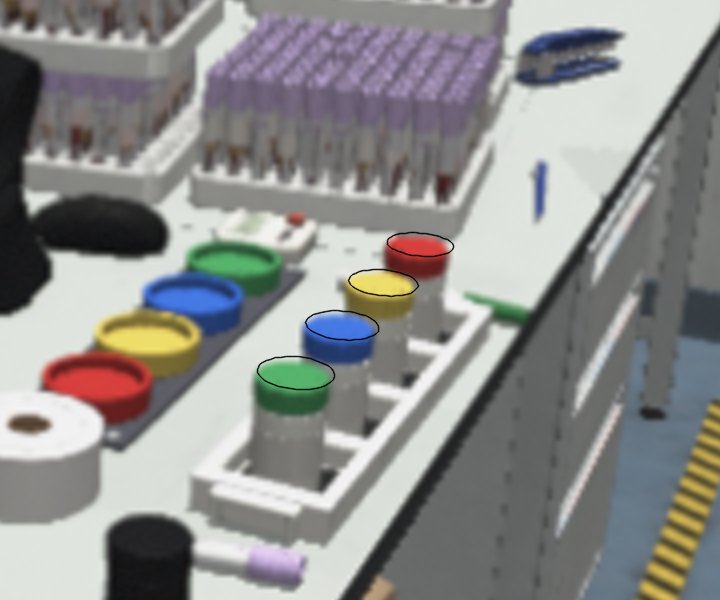

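Both views show the rack from left to right as green, blue, yellow, red. That is the exact reverse of the stands. Every lid is within about 3 mm of its place's centre and at seated height, and the arm is clear. Handing in.

```bash
python3 -c "
from bench import hand_in
print(hand_in())"
```

```text
the job is handed in; nothing more can be done
None
```

I moved all four pots into the white rack in reverse order and handed the job in at about 37 s on the robot's clock; the hand-in gave no verdict. The stands run red, yellow, blue, green from left to right, and the rack now reads green, blue, yellow, red. I left the look-alikes alone.

**Last checks:**
- **Position:** the top view puts the lid centres within about 1.5 mm across and 2.6 mm along the rack of the place centres; the limit is 13 mm.
- **Height and tilt:** in both views the lid tops match circles drawn at the seated height, and the pots stand upright.
- **Let go:** the jaws are fully open at about (260, -398, 248) mm, away from everything, with almost no force on the wrist.

**Small disagreements:**
- The scene camera shows the lids about 1 px from the drawn circles, which is within the calibration error.
- Each pot was pressed onto its floor with 7–15 N before release, well under the limit.

No check failed.

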